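Slide the booted flavour bottle home into its dock

TASK

Push the tall bottle with the red cap and red rubber boot across the bench into the free bay of the white bottle dock, the one marked with a red disc, until it stands fully home against the bay's back wall. Push it low, on its red boot only, so that it slides without tipping: do not grip or lift it, and do not push on the glass or cap above the boot. Leave the other two bottles, the yellow bowl and the white mould where they stand, and finish with the hand clear of everything.

Things in the scene. Friction and masses are not known exactly. Their poses are not given: they have to be found in the camera images.
- bottle: tall amber bottle, 196 mm high, 0.3 to 0.45 kg, loose on the bench. Lowest 45 mm: round red rubber boot, 52 mm diameter. Above it glass of 42 mm diameter to 115 mm, tapering to a 22 mm neck at 140 mm; red cap, 29 mm diameter, from 166 mm up. Origin: centre of its underside; z up its axis. Pushed higher than about 35 mm it may tip. Two fingertips 25 to 30 mm apart, across the push, cradle the boot.
- bottle_glass: the glass and cap of the red bottle, all that is above its boot (45 to 196 mm up): not to be pushed. Same origin and axes as the bottle.
- mark: thin red disc, 48 mm in diameter, flat on the bench in the free bay (no step). Origin at bench height, 1 mm short of where the bottle's axis stands when the boot touches the back wall. Axes as the dock's: +y points into the bay, square to its back wall (push this way), x across the bays, z up.
- dock: white bottle dock fixed to the bench, 30 mm high: three bays, each 64 mm wide, side by side along its x at 78 mm pitch (centres x = -78, 0, 78 mm), open on top and to -y, floored by the bench. Dividers 14 mm thick run from y = -11 mm to the back wall, whose face is at y = 27 mm, back at 39 mm. 248 mm long in x. Origin at bench height in the middle bay, y = 0; yaw varies by 0.3 rad.
- blue_bottle: bottle with blue cap and blue boot; stands in one of the other two bays; same shape and size as the red bottle; origin at the centre of its underside
- green_bottle: bottle with green cap and green boot; stands in one of the other two bays; same shape and size as the red bottle; origin at the centre of its underside
- bowl: yellow plastic bowl, 130 mm across the rim, 65 mm high, loose on the bench, to be left alone; origin at the centre of its underside
- mould: white praline mould tray with brown rounds, 135 mm along its x, 275 mm along its y, 26 mm high, loose on the bench, to be left alone; origin at the centre of its underside
Not all that is in view belongs to the job. What is shaped like the bottle but turquoise is not meant.

How it is judged:
On the way:
1. the fingers push the bottle along by its boot, upright on the bench (contact force between the fingers and bottle above 0.2 N and distance of bottle from where it was at the start of the episode above 0.04 m and angle between bottle's own z axis and vertical below 0.12 rad), for 0.1 s.
At the end, for the whole second after the job is handed in: the red bottle stands upright (within 0.05 rad) and at rest on the bench in the marked bay, its boot within 7 mm of touching the back wall and its axis within 12 mm of the bay's middle; the other bottles, the bowl and the mould are within 15 mm of where they were (y of bottle in the frame of mark between -0.006 and 0.006 m and x of bottle in the frame of mark between -0.012 and 0.012 m and height (world z) of bottle below 0.004 m and angle between bottle's own z axis and vertical below 0.05 rad and linear speed of bottle below 0.01 m/s and distance of each of blue_bottle, green_bottle, bowl, mould from where it was at the start of the episode below 0.015 m).
It fails at once if the red bottle is lifted off the bench (height (world z) of bottle above 0.01 m).
It fails at once if the red bottle tips (more than 0.25 rad) (angle between bottle's own z axis and vertical above 0.25 rad).
It fails at once if the robot pushes on the red bottle above its boot (over 1.5 N) (contact force between any of the arm, the fingers and bottle_glass above 1.5 N).
It fails at once if the red bottle is gripped or pushed hard (over 30 N) (contact force between the fingers and bottle above 30 N).
It fails at once if another bottle, the bowl or the mould is moved more than 15 mm (distance of any of blue_bottle, green_bottle, bowl, mould from where it was at the start of the episode above 0.015 m).
It also fails if it takes over 64 s, if anything falls off the work surface, if the arm or the gripper's body presses on something with over 40 N, if the wrist force passes 120 N, or if a joint passes its speed limit or range.

ROBOT

A 6-joint arm with a two-finger parallel gripper is mounted at the origin on the work surface. World frame = base frame: x ahead of the robot, y to its left, z up, the work surface at z = 0. Lengths are in m, angles in rad, forces in N, time in s.
With the tool pointing down it reaches from about 0.35 to 0.975 m from the base axis. Payload 4.9 kg.
Tool frame: the origin (TCP) lies midway between the tips of the shut fingers; the grasp point (between the pads) lies 19 mm behind it; z points along the fingers, y is the direction in which the jaws open and shut (so a half turn about z gives the same grasp; the last joint's range is limited). The gripper opens to 85 mm and grips with 20 to 120 N. Pads are 22 mm wide; open, the fingers measure 114 mm over their backs; the gripper's body (76 mm by 85 mm) begins 54 mm behind the grasp point. The pads swing forward as they close: fully open they stand 13 mm farther back than shut.
Start: joints at [1.14, 0.053, 1.613, -0, 1.476, -0.119], TCP at [0.192, 0.595, 0.231] pointing down, gripper open.
Joint ranges: [-3.01, 3.01], [-1.01, 2.22], [0.06, 2.58], [-1.02, 4.17], [0.09, 2.62], [-3.14, 3.14]. Speed limits (rad/s): [2.57, 2.57, 3.14, 3.14, 3.14, 3.14].

INTERFACE

Orientations are given as a rotation vector (axis times angle).
In Python, from station import ctrl gives the robot as it stands.
- The arm moves only by the tool play_rows, never from a script. Its argument "motion" is a list that holds one entry, the list of rows, each a list of 7 numbers: the closure, from -1 (fully open) to 1 (shut), then the shift along the tool's x, y, z in cm, then the turn, a rotation vector about the tool's x, y, z in degrees. A call has 1 to 20 rows; each row is the pose to reach, as a shift and turn from the pose measured when the call began, along the tool's axes at that moment; what a row does not reach only later rows make up. A row lasts 1/8 s, in which the tool goes at most 62.5 mm and 10.7 degrees, less where a joint would pass 70% of its speed; a pose out of reach is approached as far as the arm can. A call with a gripper value outside its range is refused whole. The fingers move at their own pace and stop on an object; "newtons" is the grip in N (left out, the last holds). Time passes only in rows, so rows that repeat a pose let the fingers close. It gives the time, the measured TCP pose, the force and the opening at its end, in the units of the state.
- ctrl.get_obs(): the state, without advancing time (a new reading comes with each control period).
- ctrl.get_image(name): name is "scene" or "top"; returns a dict with "color" (420x560x3 uint8, red, green, blue), "mtx" (3x3 intrinsics, pixels), "T" (4x4, takes a point from camera to world coordinates). Camera axes: x right, y up, looking along -z (the intrinsics and any distortion apply to the point x, -y, -z); pixel columns grow to the right and rows downward; lengths in m; the calibration is good to about 2 mm. A picture is of the moment at which its call begins. There is no depth.
- ctrl.finish_job(): hands the job in, once; it reports no verdict.
The state is a dict: "t": time; "q": joint angles; "dq": joint speeds; "effort": joint torques, N m; "tool_pos": TCP position; "tool_rot": TCP orientation; "contact_force": force on the tool from outside, world axes, zero at the start; "wrist_torque": the same for the moment, N m; "opening": finger opening in m.
Only numpy, scipy, OpenCV 4.12 (cv2) and the standard library are available. Lean on these libraries where they do the work, as an engineer would, in place of code of your own. Each camera call takes 0.05 s, during which the arm holds its last target.

## Working session

There is one attempt and no reset: what is moved stays moved. The work goes in short steps, Python scripts to look and compute and a tool call to move; the robot and the scene stay as the last step left them, time stands still between calls to the robot, and variables do not carry over. Pictures are saved under pics/ and viewed, and the job is handed in when it is done.

Besides the shell and the picture viewer there is one more tool, called by a JSON object that holds its "name" and its "arguments", one argument or row to a line. play_rows: Moves the arm, as the interface text tells. Its arguments: {"type":"object","properties":{"motion":{"type":"array"},"newtons":{"type":"number"}},"required":["motion"]}

```bash
mkdir -p pics; ls
python3 - <<'E'
from station import ctrl
import cv2,numpy as np
print(ctrl.get_obs())
for n in("scene","top"):
    i=ctrl.get_image(n);cv2.imwrite(f"pics/{n}0.png",i["color"][:,:,::-1]);np.savez(f"pics/{n}0.npz",**i)
    print(n,i["mtx"],i["T"],[k for k in i])
E
```

```text
pics
{'t': 0.0, 'q': array([ 1.14000060e+00,  5.33756579e-02,  1.61431855e+00,  1.31804175e-05,
        1.47597260e+00, -1.19010386e-01]), 'dq': array([-0.00066604,  0.00015085, -0.00046612, -0.00063865, -0.00084223,
       -0.00106724]), 'effort': array([ 1.64240964e-04, -3.93683481e+01, -3.70174563e+01, -1.29290979e-04,
        7.23894249e-03,  5.08069533e-07]), 'tool_pos': array([0.1914631 , 0.59429379, 0.23003669]), 'tool_rot': array([-0.48768231, -3.10292505,  0.00312958]), 'contact_force': array([-0.02569367, -0.20685931,  0.10165298]), 'wrist_torque': array([-0.01126644,  0.03888349,  0.00224328]), 'opening': 0.08541409951654752}
scene [[444.17124741   0.         281.3415096 ]
 [  0.         444.17124741 210.83258204]
 [  0.           0.           1.        ]] [[-0.67971924 -0.45737853  0.57339919  1.31372585]
 [ 0.73341837 -0.41433992  0.53890623  0.54033031]
 [-0.00890197  0.78684643  0.61708463  0.76049126]
 [ 0.          0.          0.          1.        ]] ['color', 'mtx', 'T']
top [[498.76792714   0.         280.26979987]
 [  0.         498.76792714 207.09644792]
 [  0.           0.           1.        ]] [[-0.10321779  0.97357225 -0.20372327  0.41174865]
 [-0.99465068 -0.10020202  0.02509159 -0.10066792]
 [ 0.00401499  0.20522338  0.97870692  1.17653771]
 [ 0.          0.          0.          1.        ]] ['color', 'mtx', 'T']
```

View pics/scene0.png

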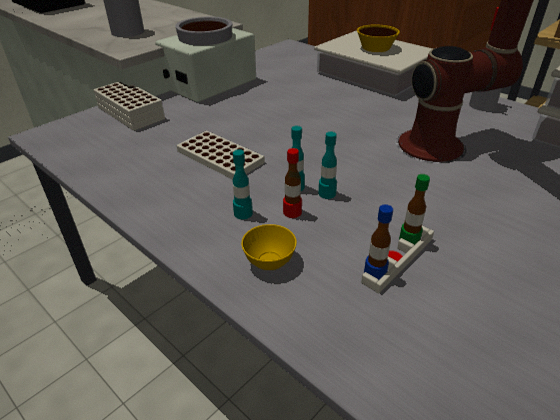

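View pics/top0.png

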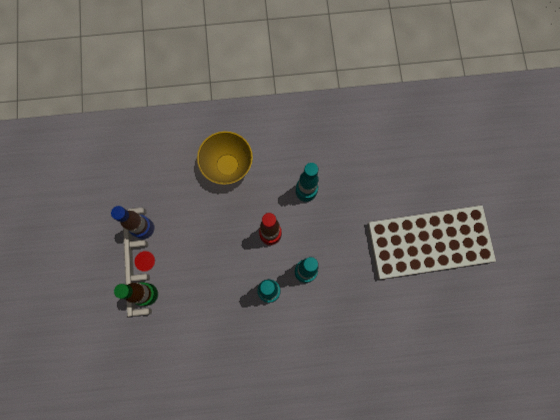

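```bash
cat > h.py <<'E'
import cv2,numpy as np
def ray(i,uv,z):
    K,T=i["mtx"],i["T"]; d=np.linalg.inv(K)@[uv[0],uv[1],1]; d=T[:3,:3]@[d[0],-d[1],-d[2]]
    o=T[:3,3]; return (o+d*(z-o[2])/d[2])[:2]
def comps(m,minA=25):
    n,l,s,c=cv2.connectedComponentsWithStats(m.astype(np.uint8),connectivity=8)
    return [(s[k,4],c[k].round(1),s[k,:4]) for k in range(1,n) if s[k,4]>=minA],l
def masks(i):
    h=cv2.cvtColor(i["color"],cv2.COLOR_RGB2HSV).astype(int);H,S,V=h[...,0],h[...,1],h[...,2]
    return dict(red=((H<5)|(H>174))&(S>190)&(V>90),blue=(H>110)&(H<128)&(S>180)&(V>60),green=(H>50)&(H<75)&(S>180)&(V>50),turq=(H>82)&(H<98)&(S>150)&(V>50),yellow=(H>18)&(H<30)&(S>180),white=(S<60)&(V>140))
E
python3 - <<'E'
import numpy as np;from h import *
for n in("scene","top"):
    i=dict(np.load(f"pics/{n}0.npz"))
    for k,m in masks(i).items():
        for a,c,b in comps(m)[0]:
            if k=="white" and (n=="scene" or b[0]>200 or c[1]<150): continue
            print(n,k,a,c,b,"z0",ray(i,c,0).round(3),"z.022",ray(i,c,.022).round(3),".181",ray(i,c,.181).round(3))
i=dict(np.load("pics/top0.npz"));c=cv2.resize(i["color"][190:330,90:300,::-1],None,fx=3.8,fy=3.8,interpolation=cv2.INTER_NEAREST);cv2.imwrite("pics/c.png",c)
i=dict(np.load("pics/scene0.npz"));c=cv2.resize(i["color"][170:300,240:450,::-1],None,fx=3.8,fy=3.8,interpolation=cv2.INTER_NEAREST);cv2.imwrite("pics/d.png",c)
E
```

```text
scene red 51 [292.6 150.8] [288 148  10   7] z0 [ 0.343 -0.317] z.022 [ 0.371 -0.293] .181 [ 0.574 -0.113]
scene red 28 [286.7 202.5] [283 198  10   8] z0 [ 0.569 -0.139] z.022 [ 0.59  -0.119] .181 [0.746 0.023]
scene red 87 [394.4 255.1] [388 251  14  10] z0 [0.55  0.201] z.022 [0.572 0.211] .181 [0.732 0.282]
scene green 63 [423.  177.7] [417 175  12   7] z0 [0.197 0.085] z.022 [0.229 0.098] .181 [0.463 0.193]
scene green 43 [407.1 231.2] [402 224  14  12] z0 [0.45  0.178] z.022 [0.475 0.189] .181 [0.655 0.264]
scene turq 48 [296.3 128.4] [292 126  10   7] z0 [ 0.215 -0.413] z.022 [ 0.247 -0.386] .181 [ 0.476 -0.186]
scene turq 48 [330.5 134.3] [326 132  10   6] z0 [ 0.167 -0.294] z.022 [ 0.2  -0.27] .181 [ 0.44  -0.095]
scene turq 52 [295.7 143.8] [292 139   8  10] z0 [ 0.3   -0.341] z.022 [ 0.33  -0.315] .181 [ 0.542 -0.131]
scene turq 180 [327.8 156.7] [322 144  12  24] z0 [ 0.294 -0.206] z.022 [ 0.323 -0.185] .181 [ 0.537 -0.029]
scene turq 62 [237.9 152.5] [233 149  11   9] z0 [ 0.473 -0.446] z.022 [ 0.497 -0.417] .181 [ 0.673 -0.211]
scene turq 152 [237.8 176.5] [233 164  12 
[... 1560 characters left out ...]
[225.3 156.8] [198 132  54  52] z0 [ 0.796 -0.009] z.022 [ 0.789 -0.011] .181 [ 0.737 -0.023]
top white 25 [137.8 209.8] [132 208  11   4] z0 [0.685 0.211] z.022 [0.68  0.205] .181 [0.643 0.163]
top white 154 [126.8 262. ] [125 239   5  45] z0 [0.562 0.242] z.022 [0.56  0.236] .181 [0.539 0.189]
top white 54 [136.6 243.1] [130 241  14   5] z0 [0.605 0.217] z.022 [0.601 0.211] .181 [0.575 0.168]
top white 57 [138.3 276.8] [131 275  15   5] z0 [0.525 0.217] z.022 [0.523 0.211] .181 [0.508 0.168]
top white 25 [129.1 311.4] [128 308   4   8] z0 [0.448 0.241] z.022 [0.447 0.235] .181 [0.442 0.189]
top white 61 [140.2 311.5] [133 309  15   6] z0 [0.445 0.216] z.022 [0.444 0.21 ] .181 [0.44  0.167]
```

View pics/c.png

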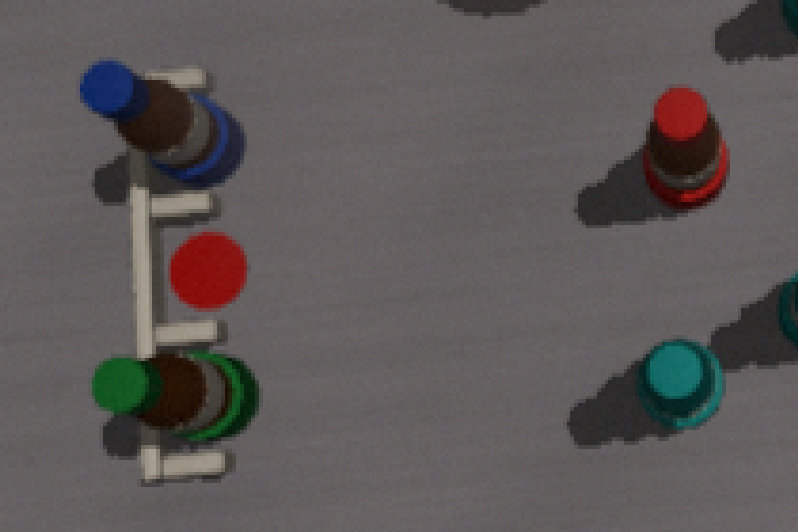

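View pics/d.png

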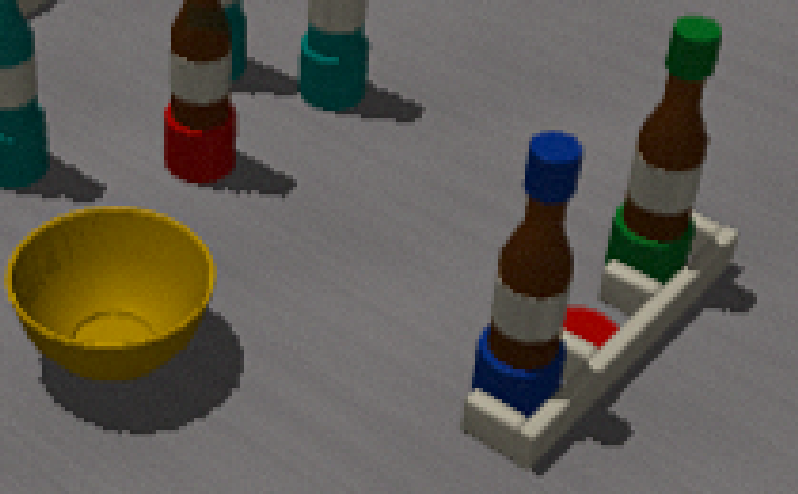

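```bash
cat >> h.py <<'E'
from scipy.spatial.transform import Rotation as Ro
def target_R(tilt,head):
    # head: push direction angle from +y world towards +x (deg); 
    h=np.radians(head);t=np.radians(tilt)
    f=np.array([np.sin(h),np.cos(h),0]);u=np.array([0,0,1.])
    z=np.sin(t)*f-np.cos(t)*u;x=np.cos(t)*f+np.sin(t)*u
    return Ro.from_matrix(np.c_[x,np.cross(z,x),z])
def delta(o,p,R):
    R0=Ro.from_rotvec(o["tool_rot"])
    return (R0.inv().apply(np.array(p)-o["tool_pos"])*100).round(2),np.degrees((R0.inv()*R).as_rotvec()).round(2)
E
python3 - <<'E'
import numpy as np;from h import *
from station import ctrl
i=dict(np.load("pics/top0.npz"));s=dict(np.load("pics/scene0.npz"))
for n,c in dict(red=(268.7,219.7),blue=(118,212.6),green=(121.3,290.7),t1=(310.8,169)).items(): print(n,ray(i,c,.196))
print("scene red cap top",ray(s,(292.6,150.8),.196),ray(s,(292.6,154.5),.181))
cs,l=comps(masks(i)["white"]);
pts=[]
m=l==l[262,126]; ys,xs=np.nonzero(m); k=xs<129
P=np.array([ray(i,(x,y),.03) for x,y in zip(xs[k],ys[k])],np.float32); print("wall",cv2.fitLine(P,cv2.DIST_HUBER,0,.01,.01).ravel())
print("div ends z.03",[ray(i,p,.03).round(4) for p in((143.5,210),(144.8,243.5),(146.8,277),(148.8,311))])
o=ctrl.get_obs()
print(delta(o,(.59,-.17,.35),target_R(35,0)), delta(o,(.3,.4,.38),target_R(0,0)))
E
```

```text
red [ 0.59262858 -0.10015659]
blue [0.63790892 0.19841636]
green [0.4827294  0.19775475]
t1 [ 0.68852717 -0.19602316]
scene red cap top [ 0.59293006 -0.09636127] [ 0.58741461 -0.10113681]
wall [ 0.99996465 -0.0084056   0.56144106  0.23358798]
div ends z.03 [array([0.6763, 0.1895]), array([0.597 , 0.1902]), array([0.5196, 0.1894]), array([0.4433, 0.1886])]
(array([-61.38, -60.54, -11.88]), array([-22.09,  30.25,  69.72])) (array([-16.29, -15.2 , -14.96]), array([-1.000e-01,  6.000e-02,  7.213e+01]))
```

{"name": "play_rows", "arguments": {
  "motion": [
    [[0.34,0,0,-6,0,0,0],[0.34,0,0,-12,0,0,10],[0.34,-3,-3,-13,0,0,20],[0.34,-8,-8,-14,0,0,30],[0.34,-13,-13,-14,-1,1,40],[0.34,-17,-17,-14,-3,4,48],[0.34,-21,-21,-14,-5,7,54],[0.34,-25,-25,-14,-7,10,58],[0.34,-29,-29,-14,-9,13,61],[0.34,-33,-33,-14,-11,15,63],[0.34,-37,-37,-13,-13,18,65],[0.34,-41,-41,-13,-15,20,66],[0.34,-45,-45,-12,-17,23,67],[0.34,-49,-49,-12,-19,26,68],[0.34,-53,-52,-12,-20,28,69],[0.34,-57,-56,-12,-22,30,69.7],[0.34,-61.4,-60.5,-12,-22,30.2,69.7],[0.34,-61.4,-60.5,-12,-22,30.2,69.7],[0.34,-61.4,-60.5,-12,-22,30.2,69.7],[0.34,-61.4,-60.5,-12,-22,30.2,69.7]]
  ],
  "newtons": 20
}}

```text
t: 2.6
tool_pos: [0.59, -0.1684, 0.352]
tool_rot: [-1.872, -1.876, -0.589]
contact_force: [0.6, -0.4, -0.4]
opening: 0.0281
```

Run:
```python
from station import ctrl
from h import *
o=ctrl.get_obs();print(o["q"].round(2),Ro.from_rotvec(o["tool_rot"]).as_matrix().round(3))
for n in("scene","top"):
    i=ctrl.get_image(n);cv2.imwrite(f"pics/{n}1.png",i["color"][:,:,::-1])
# start pose behind bottle, heading to mark
print(np.degrees(np.arctan2(-.031,.301)))
for p in((.5935,-.165,.15),(.5935,-.165,.016)): print(delta(o,p,target_R(35,0)))
```

```text
[-0.62  0.14  1.4   0.52  1.93 -0.52] [[-0.002  1.    -0.001]
 [ 0.82   0.002  0.572]
 [ 0.572  0.001 -0.82 ]]
-5.880162525882606
(array([-11.28,   0.33,  16.77]), array([-0.04,  0.12,  0.12]))
(array([-18.94,   0.33,  27.76]), array([-0.04,  0.12,  0.12]))
```

View pics/scene1.png

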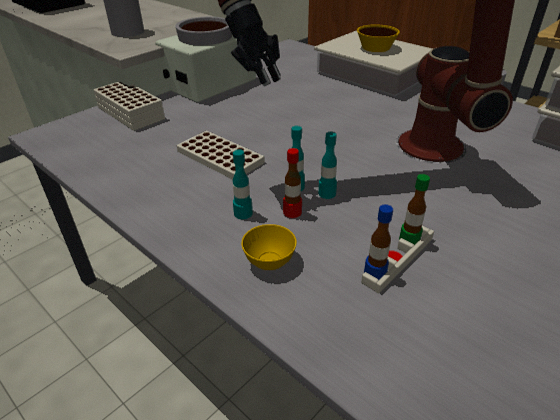

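View pics/top1.png

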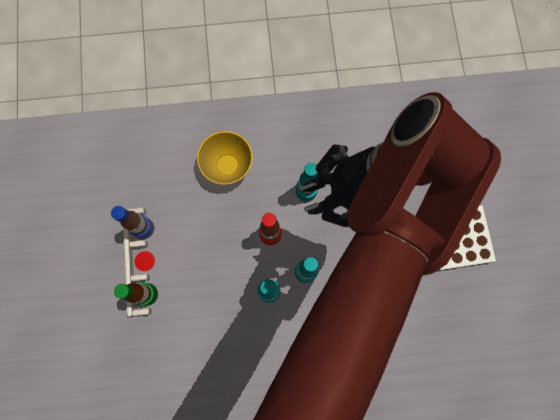

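{"name": "play_rows", "arguments": {
  "motion": [
    [[0.34,-2,0.1,3,0,0,0],[0.34,-5,0.2,7.4,0,0,0],[0.34,-8,0.3,11.8,0,0,0],[0.34,-11,0.33,16.2,0,0.1,0.1],[0.34,-13,0.33,19.2,0,0.1,0.1],[0.34,-14,0.33,20.7,0,0.1,0.1],[0.34,-15,0.33,22.1,0,0.1,0.1],[0.34,-15,0.33,22.1,0,0.1,0.1]]
  ]
}}

```text
t: 3.7
tool_pos: [0.5935, -0.1649, 0.085]
tool_rot: [-1.871, -1.873, -0.589]
contact_force: [-0.3, -0.8, 0.1]
opening: 0.0285
```

Run:
```python
from station import ctrl
from h import *
o=ctrl.get_obs();print(o["q"].round(2),o["tool_pos"],o["contact_force"])
for n in("scene","top"):
    i=ctrl.get_image(n);c=i["color"][100:300,150:450] if n=="top" else i["color"][60:260,150:450];cv2.imwrite(f"pics/{n}2.png",cv2.resize(c[:,:,::-1],None,fx=2.6,fy=2.6))
print(delta(o,(.5935,-.165,.012),target_R(35,0)))
```

```text
[-0.61  0.35  1.61  0.49  1.56 -0.71] [ 0.59345499 -0.16488048  0.08497228] [-0.27983441 -0.80245106  0.06388399]
(array([-4.19,  0.01,  5.97]), array([-0.06,  0.02,  0.04]))
```

View pics/scene2.png

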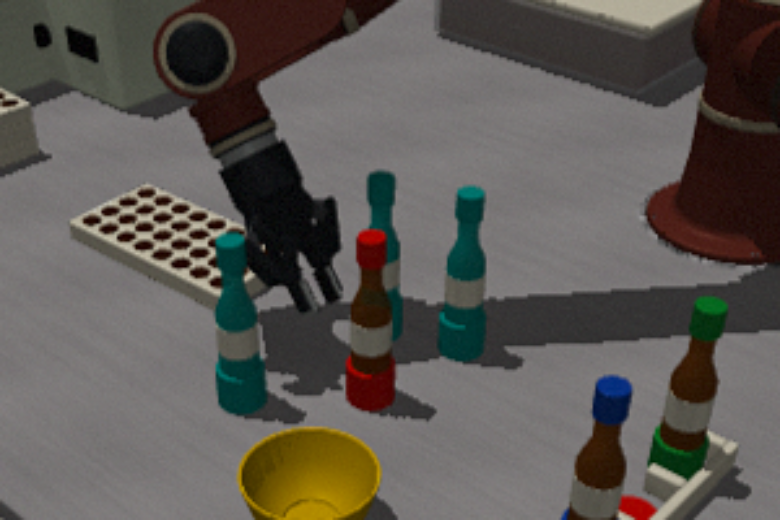

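View pics/top2.png

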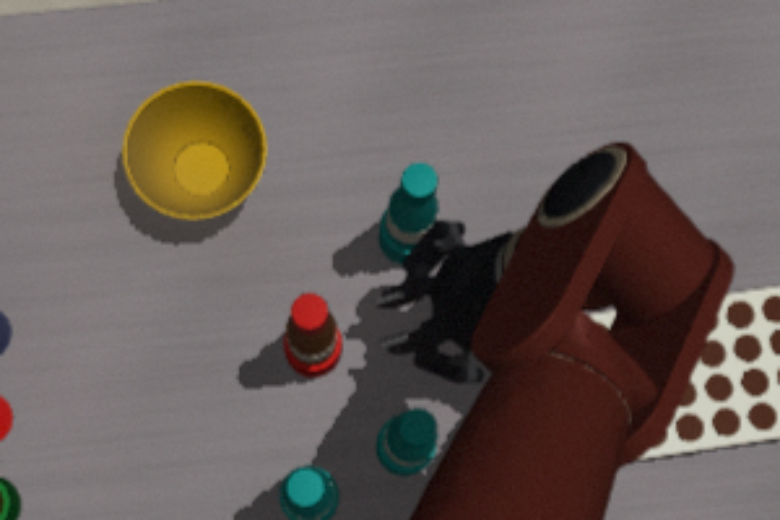

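{"name": "play_rows", "arguments": {
  "motion": [
    [[0.34,-1,-0.2,1.4,0,0,0],[0.34,-2,-0.2,2.9,0,0,0],[0.34,-3,-0.2,4.3,0,0,0],[0.34,-4.2,-0.2,6,0,0,0],[0.34,-4.2,-0.2,6,0,0,0]]
  ]
}}

```text
t: 4.42
tool_pos: [0.5908, -0.1646, 0.0104]
tool_rot: [-1.871, -1.871, -0.588]
contact_force: [-0.1, -0.0, 0.4]
opening: 0.0283
```

Run:
```python
from station import ctrl
from h import *
o=ctrl.get_obs();print(o["tool_pos"],o["contact_force"])
for n in("scene","top"):
    i=ctrl.get_image(n);c=i["color"][150:270,200:400] if n=="top" else i["color"][130:240,200:380];cv2.imwrite(f"pics/{n}3.png",cv2.resize(c[:,:,::-1],None,fx=4,fy=4))
print(delta(o,(.561,.16,.012),target_R(35,0)))
```

```text
[ 0.59078559 -0.16455083  0.01039782] [-0.0792427  -0.03281778  0.39611783]
(array([26.65, -2.95, 18.52]), array([-0.15, -0.07, -0.04]))
```

View pics/scene3.png

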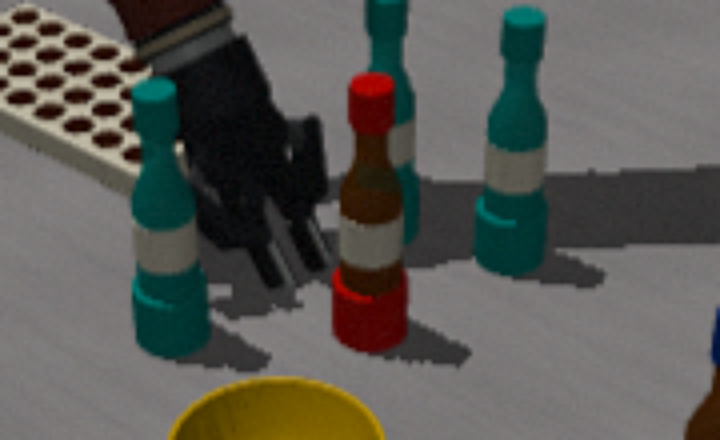

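View pics/top3.png

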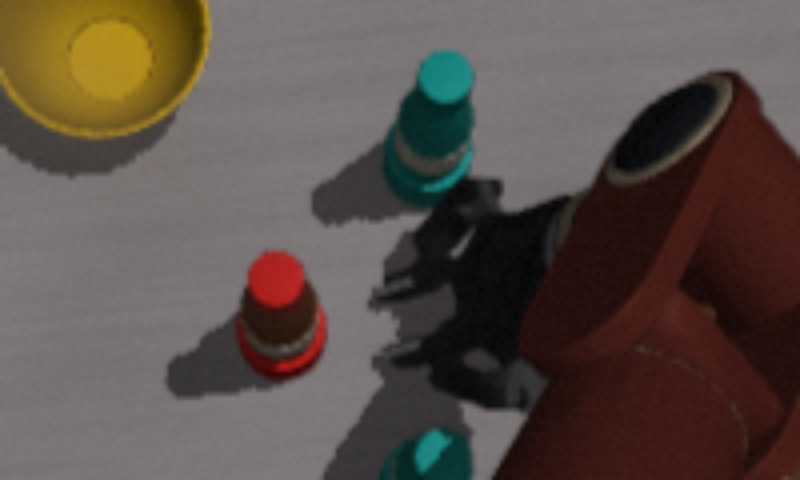

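{"name": "play_rows", "arguments": {
  "motion": [
    [[0.34,0.8,0,0.5,0,0,0],[0.34,1.6,0,1.0,0,0,0],[0.34,2.4,0,1.6,0,0,0],[0.34,3.2,0,2.1,0,0,0],[0.34,4.0,0,2.7,0,0,0],[0.34,4.8,0,3.2,0,0,0],[0.34,5.6,0,3.8,0,0,0],[0.34,6.4,-0.1,4.3,0,0,0],[0.34,7.0,-0.1,4.75,0,0,0],[0.34,7.0,-0.1,4.75,0,0,0]]
  ]
}}

```text
t: 5.78
tool_pos: [0.5911, -0.0801, 0.0141]
tool_rot: [-1.871, -1.874, -0.591]
contact_force: [0.7, -0.2, -0.2]
opening: 0.028
```

```bash
cat > look.py <<'E'
import sys
from station import ctrl
from h import *
def look(tag):
    o=ctrl.get_obs();print(o["tool_pos"],o["contact_force"].round(2))
    for n,r in(("scene",(130,290,220,440)),("top",(150,310,100,320))):
        i=ctrl.get_image(n);c=i["color"][r[0]:r[1],r[2]:r[3]];cv2.imwrite(f"pics/{n}{tag}.png",cv2.resize(c[:,:,::-1],None,fx=3.6,fy=3.6))
        for a,c,b in comps(masks(i)["red"])[0]: print(n,a,c,b,ray(i,c,.196).round(4) if n=="top" else "")
    return o
if __name__=="__main__":
    o=look(sys.argv[1])
    print(delta(o,[float(v) for v in sys.argv[2:5]],target_R(35,float(sys.argv[5]))))
E
python3 look.py 4 .561 .1 .012 0
```

```text
[ 0.59113896 -0.08006835  0.01406514] [ 0.65 -0.18 -0.16]
scene 59 [307.9 158. ] [303 155  11   7] 
scene 35 [301.1 210. ] [297 204  11  10] 
scene 87 [394.4 255.1] [388 251  14  10] 
top 147 [244.  222.8] [238 216  14  14] [ 0.5914 -0.0505]
top 57 [254.6 239.3] [247 228  13  18] [ 0.5562 -0.0685]
top 292 [144.2 260.9] [135 252  19  19] [0.5359 0.1509]
(array([14.64, -2.99, 10.5 ]), array([-0.01,  0.01,  0.1 ]))
```

View pics/scene4.png

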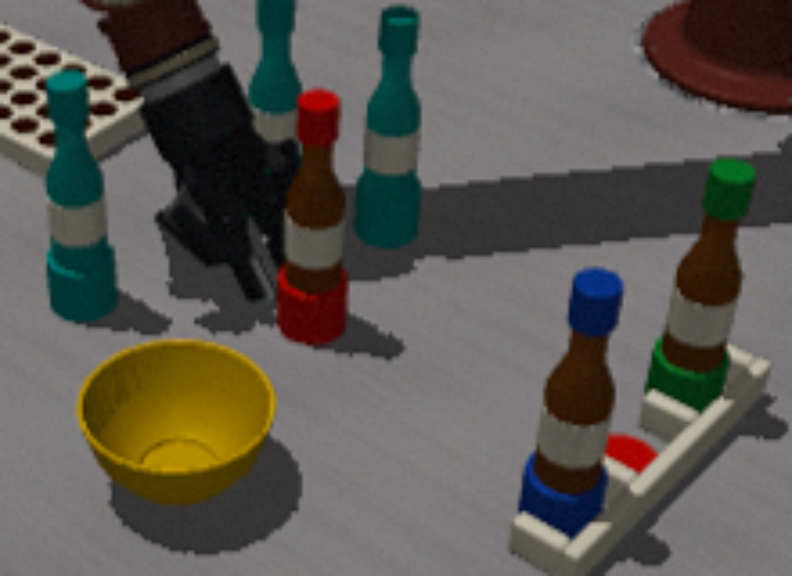

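View pics/top4.png

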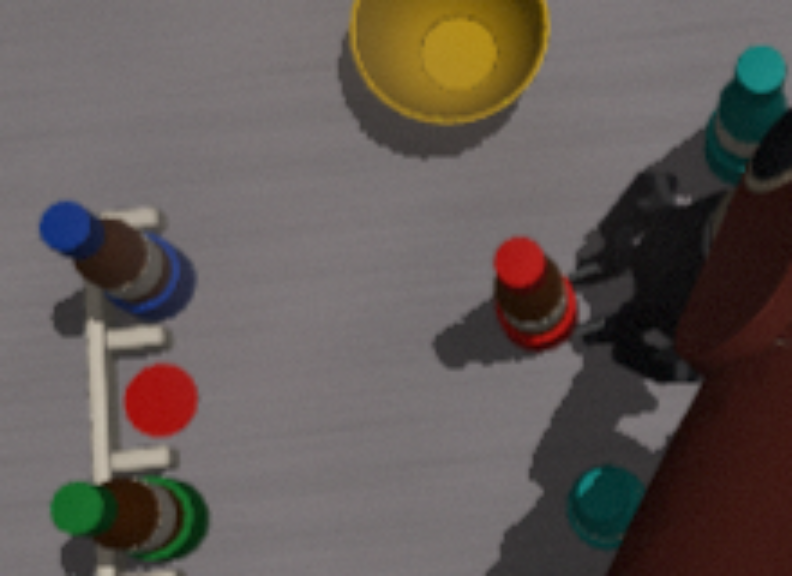

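{"name": "play_rows", "arguments": {
  "motion": [
    [[0.34,0.7,-0.15,0.5,0,0,0],[0.34,1.5,-0.35,1.1,0,0,0],[0.34,2.3,-0.55,1.7,0,0,0],[0.34,3.2,-0.75,2.3,0,0,0],[0.34,4.1,-0.95,3.0,0,0,0],[0.34,5.0,-1.2,3.6,0,0,0],[0.34,6.0,-1.4,4.3,0,0,0],[0.34,7.0,-1.65,5.0,0,0,0],[0.34,8.0,-1.9,5.7,0,0,0],[0.34,9.0,-2.15,6.5,0,0,0],[0.34,10.0,-2.4,7.2,0,0,0],[0.34,11.0,-2.6,7.9,0,0,0],[0.34,12.0,-2.8,8.6,0,0,0],[0.34,13.0,-2.95,9.3,0,0,0],[0.34,13.9,-3,10.0,0,0,0],[0.34,14.6,-3,10.5,0,0,0],[0.34,14.6,-3,10.5,0,0,0]]
  ]
}}

```text
t: 8.0
tool_pos: [0.5604, 0.1001, 0.0112]
tool_rot: [-1.87, -1.874, -0.59]
contact_force: [-0.9, -1.4, -0.8]
opening: 0.0282
```

```bash
python3 look.py 5 .561 .165 .012 0
```

```text
[0.56039022 0.10014177 0.01123132] [-0.89 -1.37 -0.82]
scene 70 [377.6 180.6] [372 177  12   8] 
scene 40 [364.1 233.7] [360 227  11  12] 
scene 58 [395.5 256.3] [388 253  14   8] 
top 388 [147.4 254.9] [135 241  27  30] [0.547  0.1441]
top 54 [176.9 259.1] [169 247  13  20] [0.5328 0.0869]
(array([5.36, 0.08, 3.66]), array([-0.08, -0.01,  0.1 ]))
```

View pics/scene5.png

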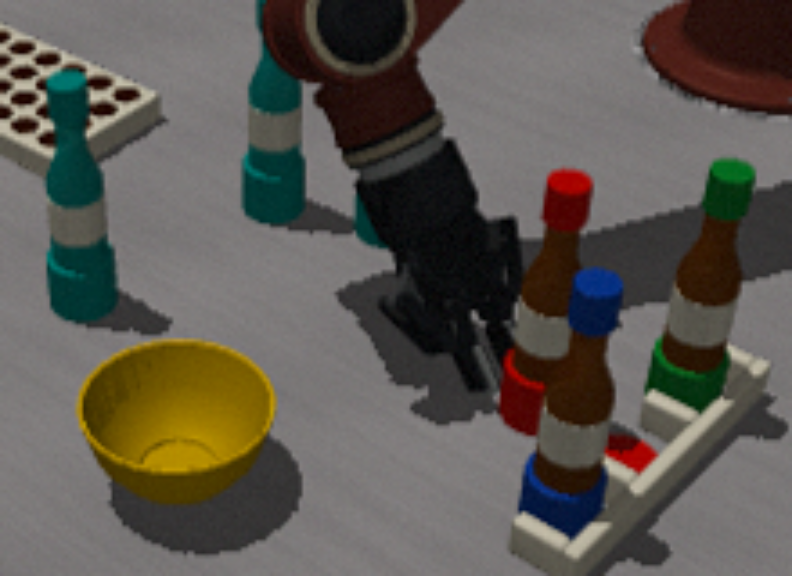

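View pics/top5.png

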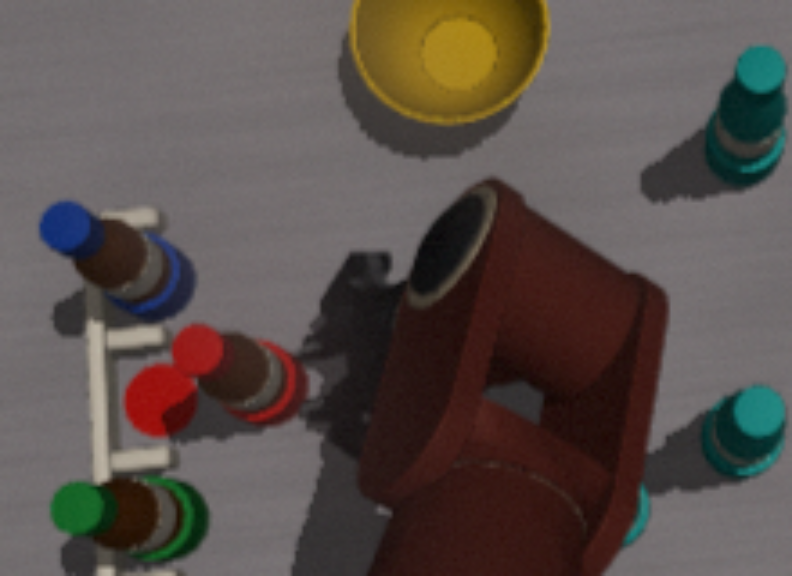

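{"name": "play_rows", "arguments": {
  "motion": [
    [[0.34,0.6,0,0.4,0,0,0],[0.34,1.4,0,0.9,0,0,0],[0.34,2.2,0.1,1.5,0,0,0],[0.34,3.0,0.1,2.0,0,0,0],[0.34,3.8,0.1,2.6,0,0,0],[0.34,4.5,0.1,3.1,0,0,0],[0.34,5.0,0.1,3.4,0,0,0],[0.34,5.3,0.1,3.6,0,0,0],[0.34,5.3,0.1,3.6,0,0,0]]
  ]
}}

```text
t: 9.22
tool_pos: [0.5612, 0.164, 0.0121]
tool_rot: [-1.87, -1.873, -0.59]
contact_force: [0.1, -0.5, -0.7]
opening: 0.0282
```

```bash
python3 look.py 6 .561 .172 .012 0
```

```text
[0.5612139  0.1640348  0.01210846] [ 0.11 -0.53 -0.69]
scene 83 [402.2 191.6] [396 188  13   8] 
top 151 [122.5 249.8] [116 243  14  14] [0.5622 0.1924]
top 75 [149.1 259.6] [140 248  15  22] [0.5375 0.1412]
(array([ 0.65, -0.02,  0.47]), array([-0.08, -0.04,  0.07]))
```

View pics/scene6.png

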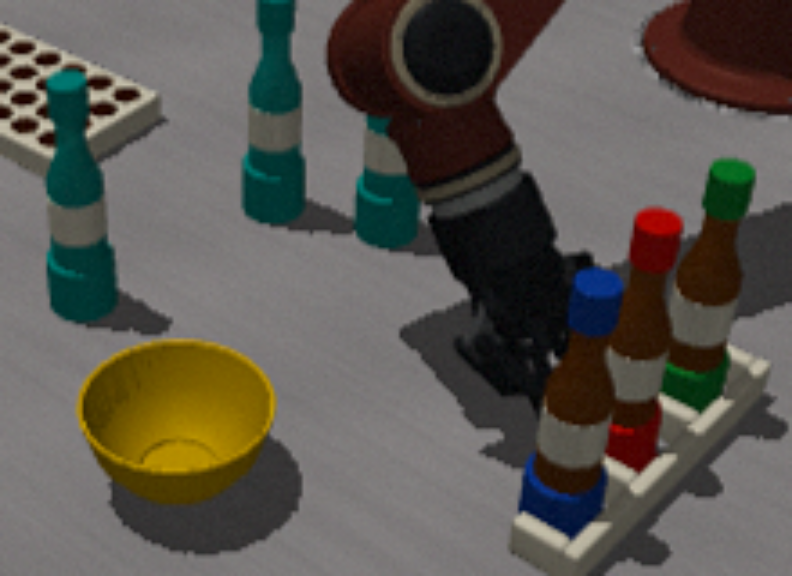

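View pics/top6.png

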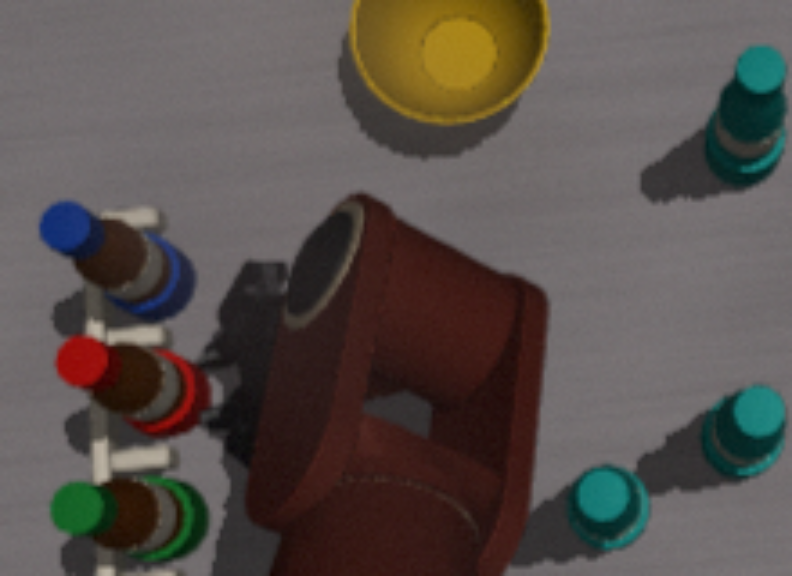

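{"name": "play_rows", "arguments": {
  "motion": [
    [[0.34,0.2,0,0.14,0,0,0],[0.34,0.4,0,0.28,0,0,0],[0.34,0.57,0,0.4,0,0,0],[0.34,0.57,0,0.4,0,0,0]]
  ]
}}

```text
t: 9.82
tool_pos: [0.5615, 0.1709, 0.0123]
tool_rot: [-1.87, -1.873, -0.59]
contact_force: [-0.1, -1.2, 0.3]
opening: 0.028
```

{"name": "play_rows", "arguments": {
  "motion": [
    [[0.34,0.06,0,0.04,0,0,0],[0.34,0.12,0,0.08,0,0,0],[0.34,0.12,0,0.08,0,0,0]]
  ]
}}

```text
t: 10.2
tool_pos: [0.5614, 0.1724, 0.0123]
tool_rot: [-1.87, -1.873, -0.59]
contact_force: [0.7, -1.5, -0.5]
opening: 0.0279
```

```bash
python3 look.py 7 .561 .175 .012 0
```

```text
[0.56142542 0.17236208 0.01229178] [ 0.72 -1.48 -0.46]
scene 76 [405.5 193.1] [400 190  12   8] 
scene 29 [393.8 250.5] [389 248  11   5] 
top 151 [118.4 250.2] [112 244  14  14] [0.5622 0.2004]
top 76 [145.7 259.6] [137 248  14  22] [0.5381 0.1479]
(array([ 0.2 , -0.04,  0.18]), array([-0.05, -0.04,  0.06]))
```

{"name": "play_rows", "arguments": {
  "motion": [
    [[0.34,0.04,0,0.03,0,0,0],[0.34,0.08,0,0.06,0,0,0],[0.34,0.08,0,0.06,0,0,0]]
  ]
}}

```text
t: 10.68
tool_pos: [0.5615, 0.173, 0.0122]
tool_rot: [-1.871, -1.874, -0.59]
contact_force: [0.0, -3.2, 0.7]
opening: 0.0281
```

{"name": "play_rows", "arguments": {
  "motion": [
    [[0.34,0.04,0,0.03,0,0,0],[0.34,0.08,0,0.06,0,0,0],[0.34,0.08,0,0.06,0,0,0]]
  ]
}}

```text
t: 11.05
tool_pos: [0.5617, 0.1733, 0.0122]
tool_rot: [-1.872, -1.875, -0.589]
contact_force: [-1.2, -7.8, 0.2]
opening: 0.0282
```

```bash
python3 look.py 8 .561 .05 .15 0
```

```text
[0.5616721  0.17330927 0.01215767] [-1.2  -7.76  0.17]
scene 80 [405.7 193.2] [400 190  13   8] 
scene 28 [393.8 250.4] [389 248  11   5] 
top 154 [118.3 250.2] [111 243  15  15] [0.5622 0.2006]
top 79 [145.4 259.5] [137 248  14  22] [0.5384 0.1484]
(array([ -2.22,  -0.08, -18.36]), array([-0.03,  0.08,  0.09]))
```

The force rise with no further motion means the boot has met the wall. I'll back straight out, then up.

{"name": "play_rows", "arguments": {
  "motion": [
    [[0.34,-0.4,0,-0.3,0,0,0],[0.34,-1.2,0,-0.9,0,0,0],[0.34,-2.8,0,-2.0,0,0,0],[0.34,-5,0,-3.6,0,0,0],[0.34,-7,0,-5,0,0,0],[0.34,-8,0,-8,0,0,0],[0.34,-7,0,-12,0,0,0],[0.34,-5,0,-16,0,0,0],[0.34,-3,0,-20,0,0,0],[0.34,-2,0,-24,0,0,0],[0.34,-2,0,-28,0,0,0],[0.34,-2,0,-28,0,0,0]]
  ]
}}

```text
t: 12.65
tool_pos: [0.5635, -0.006, 0.2338]
tool_rot: [-1.876, -1.878, -0.595]
contact_force: [0.2, -0.4, -0.0]
opening: 0.0281
```

```bash
python3 look.py 9 .561 .05 .15 0
python3 - <<'E'
from station import ctrl
from h import *
i=ctrl.get_image("top");m=masks(i)
for k in("blue","green","yellow"): print(k,[(a,c.tolist()) for a,c,b in comps(m[k])[0]])
cv2.imwrite("pics/top10.png",i["color"][:,:,::-1])
E
```

```text
[ 0.56350562 -0.00596428  0.23379828] [ 0.17 -0.38 -0.01]
scene 87 [405.9 193. ] [400 189  13   9] 
scene 27 [393.7 250.4] [389 248  11   5] 
top 152 [118.4 250.1] [112 244  14  14] [0.5624 0.2004]
top 82 [145.4 259.6] [136 248  15  22] [0.5382 0.1484]
(array([-0.18, -0.31, 10.07]), array([0.35, 0.21, 0.17]))
blue [(np.int32(136), [117.9, 212.7])]
green [(np.int32(69), [148.8, 294.8]), (np.int32(157), [121.5, 290.8])]
yellow [(np.int32(2142), [225.4, 157.1])]
```

View pics/scene9.png

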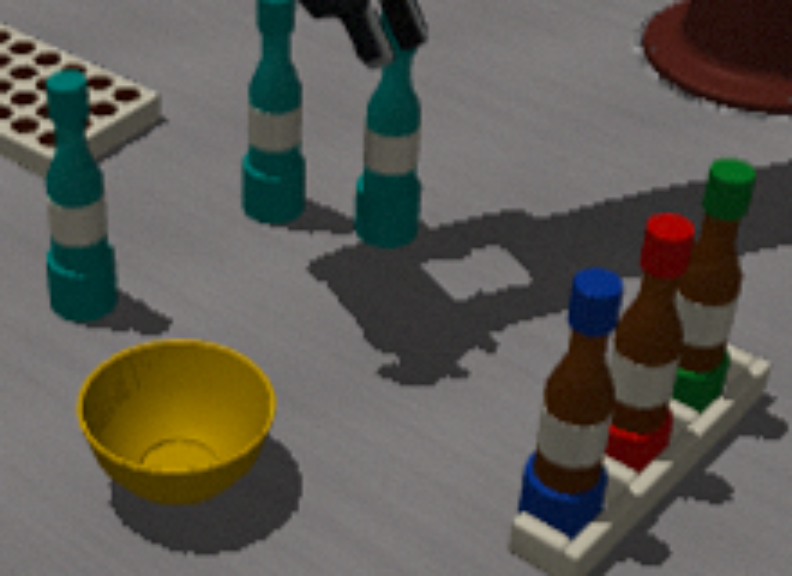

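View pics/top10.png

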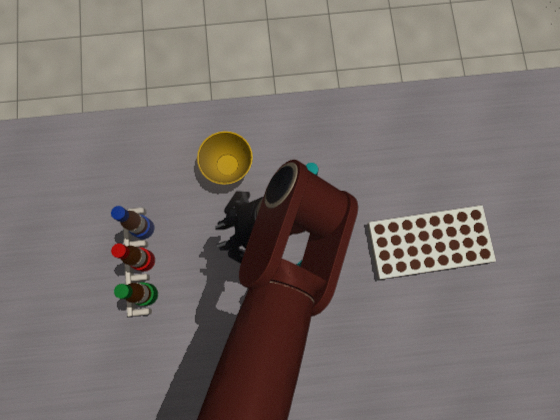

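The red bottle stands upright in the middle bay, level with its neighbours. Everything else is where it was and the hand is clear, so I'm handing in.

```bash
python3 -c "
from station import ctrl
print(ctrl.finish_job())"
```

```text
the job is handed in; nothing more can be done
None
```

I pushed the red bottle by its boot into the marked middle bay. The hand was tilted 35° back and the fingertips were about 28 mm apart. I stopped when the force rose to about 8 N with the bottle no longer moving, which I took as the boot touching the back wall. I then backed the hand straight out and up, and handed the job in at about 13 s.

- **Red bottle:** the last pictures show it upright at about (0.562, 0.200) m. The mark measured (0.561, 0.201) m, so it is about 1 mm off in each direction. That is within the 2 mm camera calibration.
- **Other things:** in the top view, the blue and green bottles and the bowl are within 0.6 pixel of where they started, about 1 mm. The mould shows no visible change by eye; I did not measure it.
- **Hand:** it was clear of everything at about 0.23 m height, with only sensor-noise force.

No check failed or disagreed. The job hand-in gives no verdict, so I can't confirm the scoring.

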